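Run the length stop home

ROBOT

A 6-joint arm with a two-finger parallel gripper is mounted at the origin on the work surface. World frame = base frame: x ahead of the robot, y to its left, z up, the work surface at z = 0. Lengths are in m, angles in degrees, forces in N, time in s.
With the tool pointing down it reaches from about 0.4 to 0.825 m from the base axis. Payload 7 kg.
Tool frame: the origin (TCP) lies between the finger pads; the fingertips stand 22 mm ahead of it and the grasp point (between the pads) lies 3 mm ahead of it; z points along the fingers, y is the line along which they close (so a half turn about z gives the same grasp; the last joint's range is limited). The gripper opens to 88 mm and grips with 3 to 60 N. Pads are 19 mm wide; open, the fingers measure 130 mm over their backs; the gripper's body (78 mm by 193 mm) begins 47 mm behind the grasp point.
Start: joints at [-54.654, 20.546, 0.682, 0, -70.136, -16.507], TCP at [0.218, -0.639, 0.249] pointing down, gripper open.
Joint ranges: [-176.03, 176.03], [-82.01, 121.73], [-58.28, 71.71], [-173.87, 95.51], [-174.79, -0.11], [-173.66, 173.66]. Speed limits (degrees/s): [136.94, 136.94, 172.46, 180, 180, 180].

INTERFACE

Orientations are given as [roll, pitch, yaw] about the fixed x, y, z axes, in that order (R = Rz(yaw) Ry(pitch) Rx(roll)).
In Python, from plant import ctrl gives the robot as it stands.
- The arm moves only by the tool apply_moves, never from a script. Its argument "targets" is a list of rows, each an object with "travel": the shift along the tool's x, y, z in mm, a list of three; "roll": the turn about the tool's z in degrees; "jaw": the finger opening in mm, from 0 to 87.6. In form: [{"travel": [tx, ty, tz], "roll": roll, "jaw": jaw}, ...]. A call has 1 to 10 rows; each row shifts and turns the commanded pose from where the row before left it, along the tool's axes as they then stand; what a row does not reach is not made up. A row lasts 1/10 s, in which the tool goes at most 50 mm and 8.59 degrees, less where a joint would pass 70% of its speed; a pose out of reach is approached as far as the arm can. A call with a gripper value outside its range is refused whole. The fingers move at their own pace and stop on an object; the grip force is fixed at half the most. Time passes only in rows, so rows that do not move let the fingers close. It gives the time, the measured TCP pose, the force, the opening and the grip force at its end, in the units of the state.
- ctrl.get_obs(): the state, without advancing time (a new reading comes with each control period).
- ctrl.snapshot(name): name is "scene" or "top" or "wrist"; returns the picture (384x512x3 uint8, red, green, blue); there is no depth.
- ctrl.calibration(name): a dict with "K" (3x3 intrinsics, pixels), "extrinsics" (4x4, takes a point from camera to world coordinates); the wrist camera has in their place "hand_eye" (4x4, takes a point from camera to tool coordinates, whose origin is the TCP and whose axes are the flange's). Camera axes: x right, y down, z forward; pixel columns grow to the right and rows downward; lengths in m; the calibration is good to about 2 mm. A picture is of the moment at which its call begins: read the wrist's pose just before it. calibration takes no time and is no camera call.
- ctrl.close_job(): hands the job in; it is judged then, once.
The state is a dict: "clock": time; "joint_pos": joint angles; "qvel": joint speeds; "tau": joint torques, N m; "tool_pos": TCP position; "orientation": TCP orientation; "force": force on the tool from outside, world axes, zero at the start; "moment": the same for the moment, N m; "opening": finger opening in m; "gripper_force": force on a finger pad.
Only numpy, scipy, OpenCV 4.12 (cv2) and the standard library are available. Lean on these libraries where they do the work, as an engineer would, in place of code of your own. Each camera call takes 0.05 s, during which the arm holds its last target. There are 200 camera calls.

TASK

On the saw-stop jig, press the orange lock button on the carriage with the fingertips and, keeping it held down, push the carriage along its rail all the way to the red end stop. Keep it pushed home while you let the button come up, so that it locks there, then take the hand away. Nothing needs gripping: lift nothing, and leave the loose things on and around the jig where they are.

Things in the scene. Friction and masses are not known exactly. Their poses are not given: they have to be found in the camera images.
- jig: length-stop jig, screwed to the bench: plywood board 260 x 440 x 18 mm, a slotted aluminium rail 76 mm wide along its middle (top 48 mm above the bench), a red end stop block at the +y end of the rail (92 mm wide, 30 mm long, top 88 mm above the bench). Origin under the board's centre, on the bench; its y axis runs along the rail, pointing to the red end stop, z is up.
- stop_face (a point): centre of the red end stop's face that the carriage meets, 68 mm above the bench; axes as the jig's
- button_top (a point): centre of the top of the orange lock button, 80 mm above the bench when up. The button is 40 mm wide across the rail and 46 mm long along it, stands 13 mm above the black saddle of the carriage around it, and goes straight down 8 mm on a spring (2 N to start, 5 N at full depth). Axes as the jig's.
- push_face (a point): on the carriage, which is a black saddle 92 mm wide and 110 mm long with a grey push block (92 mm wide, 45 mm long, top 108 mm above the bench) on the half towards the red stop. This point is the middle of the block's upright face that looks at the button and away from the stop, 93 mm above the bench; the button's centre lies 28 mm behind it (-y), the button's edge 5 mm behind it. A fingertip on the button that pushes on this face drives the carriage. Axes as the jig's.
- carriage (a joint): slide of the carriage along the jig's +y, in m: 0 at the rear, 0.200 when its front meets the red end stop. It is locked by a pawl under the button to a ladder with 12 mm pitch. With the button held down by more than 5.5 mm it is free; a light spring (about 2.5 N) then draws it back away from the stop, and pushing it slowly takes about 3 to 5 N. When the button comes up it locks at the nearest notch further back; the last notch holds it at about 0.199.
- button (a joint): travel of the lock button, in m: 0 up (locked), 0.008 fully down
- tape_measure: yellow tape measure, 38 x 80 x 40 mm high, loose on the jig's board beside the rail; bystander; origin under its centre
- offcut: brown wood offcut, 40 x 75 x 28 mm high, loose on the jig's board beside the rail; bystander; origin under its centre
- screw_jar: small clear jar with red cap, 40 mm across, 45 mm high, loose on the jig's board beside the rail; bystander; origin under its centre
- glue_bottle: yellow glue bottle, 60 mm across, 160 mm high; bystander on the bench; origin under its centre
- wrench: steel wrench lying on the jig's board beside the rail, about 180 mm long; bystander
- mug: blue mug, 80 mm across, 95 mm high; bystander on the bench; origin under its centre
- screwdriver: red-handled screwdriver lying on the bench, about 200 mm long; bystander
- spray_can: blue spray can, 66 mm across, 160 mm high; bystander on the bench; origin under its centre

How it is judged:
By the outcome, as a careful person would: the job done as asked, in the order asked, and still so for the second after the job is handed in, with the robot touching nothing.
It also fails if it takes over 40 s, if anything falls off the work surface, if the arm or the gripper's body presses on something with over 40 N, if the wrist force passes 120 N, or if a joint passes its speed limit or range.

## Working session

There is one attempt and no reset: what is moved stays moved. The work goes in short steps, Python scripts to look and compute and a tool call to move; the robot and the scene stay as the last step left them, time stands still between calls to the robot, and variables do not carry over. Pictures are saved under pics/ and viewed, at most 10 in all, crops included, and the job is handed in when it is done.

Besides the shell and the picture viewer there is one more tool, called as name(argument=value, ...), one argument or row to a line, values as JSON. apply_moves: Moves the arm, as the interface text tells. Its arguments: {"type":"object","properties":{"targets":{"type":"array","items":{"type":"object","properties":{"travel":{"type":"array","items":{"type":"number"}},"roll":{"type":"number"},"jaw":{"type":"number"}}}}},"required":["targets"]}

```bash
mkdir -p pics; python3 - <<'E'
from plant import ctrl
import cv2,numpy as np
o=ctrl.get_obs();print(o)
a=[ctrl.snapshot(n) for n in("top","scene")]
for n,i in zip(("top","scene"),a): cv2.imwrite(f"pics/{n}.png",cv2.resize(i[:,:,::-1],(800,600),interpolation=cv2.INTER_CUBIC))
for n in("top","scene","wrist"):
  print({k:np.round(v,4).tolist() if not isinstance(v,str) else v for k,v in ctrl.calibration(n).items()})
E
```

```text
{'clock': 0.0, 'joint_pos': array([-5.46545733e+01,  2.05918305e+01,  6.32940636e-01, -1.91304613e-02,
       -7.01368461e+01, -1.65076088e+01]), 'qvel': array([-0.06804714,  0.01662695, -0.01667732,  0.02618752,  0.00065163,
        0.00861271]), 'tau': array([ 9.13797812e-04, -5.82720208e+01,  2.93062913e+01,  6.99699104e+00,
        6.91094989e-03, -1.58930366e-04]), 'tool_pos': array([ 0.21777787, -0.63841344,  0.24761499]), 'orientation': array([ 1.79903100e+02, -9.96265470e-03, -1.61168689e+02]), 'force': array([ 0.86311802, -0.40780284,  0.38529419]), 'moment': array([-0.05601496,  0.0290433 ,  0.02266896]), 'gripper_force': 0.0, 'opening': 0.08809498405388182}
{'K': [[390.6796, 0.0, 250.3995], [0.0, 390.6796, 190.4618], [0.0, 0.0, 1.0]], 'extrinsics': [[0.0083, -0.9812, 0.193, 0.3226], [-0.9999, -0.0064, 0.0108, 0.0107], [-0.0094, -0.1931, -0.9811, 1.2816], [0.0, 0.0, 0.0, 1.0]]}
{'K': [[359.0545, 0.0, 258.0974], [0.0, 359.0545, 192.575], [0.0, 0.0, 1.0]], 'extrinsics': [[-0.757, 0.5183, -0.3979, 0.943], [0.6534, 0.5962, -0.4666, 0.4536], [-0.0046, -0.6132, -0.7899, 0.8295], [0.0, 0.0, 0.0, 1.0]]}
{'K': [[298.1919, 0.0, 252.7617], [0.0, 298.1919, 190.0237], [0.0, 0.0, 1.0]], 'hand_eye': [[-0.0005, -0.9597, -0.2812, 0.076], [1.0, -0.0005, -0.0002, 0.0005], [0.0001, -0.2812, 0.9597, -0.1359], [0.0, 0.0, 0.0, 1.0]]}
```

View pics/top.png

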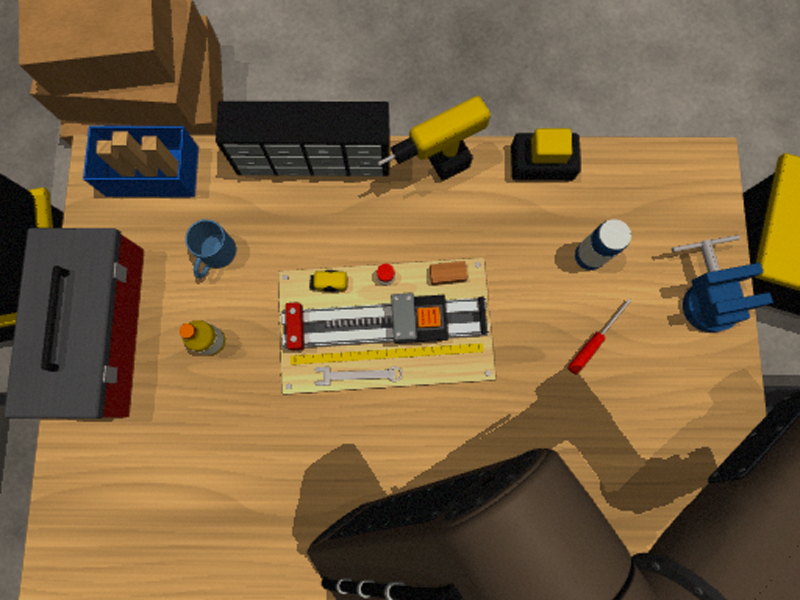

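View pics/scene.png

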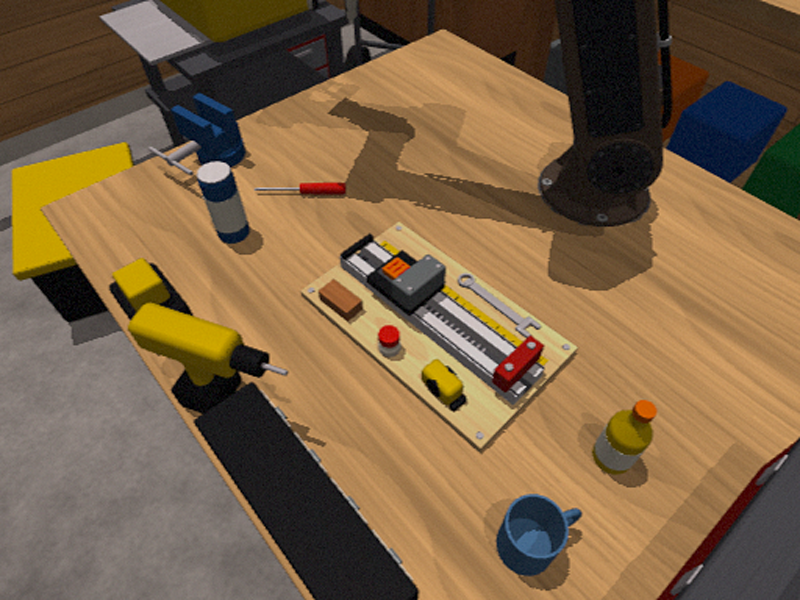

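The top view shows the jig with its rail running image-left (world +y). The orange button is at about (429,317), the push block at (404,317) and the red stop at (293,326). I'll enlarge it to read positions.

```bash
cat > h.py <<'E'
from plant import ctrl
import cv2,numpy as np
from scipy.spatial.transform import Rotation as Ro
def w(K,T,uv,z):
    d=T[:3,:3]@np.linalg.inv(K)@np.array([uv[0],uv[1],1.]);p=T[:3,3]
    return p+d*(z-p[2])/d[2]
E
python3 - <<'E'
from h import *
i=ctrl.snapshot("top")[160:260,170:325,::-1]
cv2.imwrite("pics/c.png",cv2.resize(i,None,fx=5,fy=5,interpolation=cv2.INTER_CUBIC))
E
```

```text
(no output)
```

View pics/c.png

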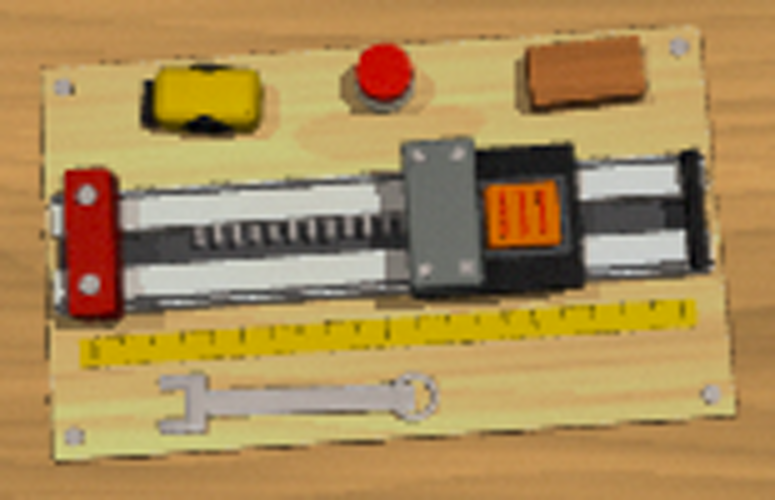

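The crop shows the board corners at (42,68), (703,28), (735,413) and (55,460). The button corners are (484,186), (556,181), (563,243) and (489,249), the block's rear top edge runs (472,139)–(482,284), and the stop's face edge (117,170)–(121,313).

```bash
python3 - <<'E'
from h import *
c=ctrl.calibration("top");K,T=c["K"],c["extrinsics"]
def f(n,l,z):
    P=np.array([w(K,T,((x+.5)/5-.5+170,(y+.5)/5-.5+160),z) for x,y in l]);print(n,P[:,:2].round(4).tolist(),P.mean(0)[:2].round(4));return P
b=f("board",[(42,68),(703,28),(735,413),(55,460)],.018)
for d in(b[0]-b[1],b[3]-b[2]):print(np.degrees(np.arctan2(d[1],d[0]))-90,np.linalg.norm(d))
B=f("button",[(484,186),(556,181),(563,243),(489,249)],.08)
f("block",[(472,139),(482,284)],.108)
f("stop",[(117,170),(121,313)],.088)
E
```

```text
board [[0.6282, 0.2662], [0.6583, -0.1741], [0.4034, -0.1892], [0.3701, 0.2465]] [0.515  0.0374]
3.908258987517783 0.44137321860244544
4.367709392911948 0.43696146255346074
button [[0.5391, -0.0263], [0.5426, -0.0712], [0.5035, -0.0753], [0.4994, -0.0294]] [ 0.5212 -0.0505]
block [[0.5633, -0.018], [0.4739, -0.0242]] [ 0.5186 -0.0211]
stop [[0.5463, 0.2024], [0.457, 0.1967]] [0.5017 0.1995]
```

apply_moves(
  targets=[
    {"travel": [-28,27.5,0],"roll": 0,"jaw": 0},
    {"travel": [-28,27.5,0],"roll": 0,"jaw": 0},
    {"travel": [-28,27.5,0],"roll": 0,"jaw": 0},
    {"travel": [-28,27.5,0],"roll": 0,"jaw": 0},
    {"travel": [-28,27.5,0],"roll": 0,"jaw": 0},
    {"travel": [-28,27.5,0],"roll": 0,"jaw": 0},
    {"travel": [-28,27.5,0],"roll": 0,"jaw": 0},
    {"travel": [-28,27.5,0],"roll": 0,"jaw": 0},
    {"travel": [-28,27.5,0],"roll": 0,"jaw": 0},
    {"travel": [-28,27.5,0],"roll": 0,"jaw": 0},
  ],
)

```text
clock: 1.15
tool_pos: [0.3945, -0.2866, 0.2486]
orientation: [180.0, 0.0, -161.2]
force: [1.0, -0.2, -0.1]
opening: 0.0131
gripper_force: 0.0
```

apply_moves(
  targets=[
    {"travel": [-28,27.5,0],"roll": 0,"jaw": 0},
    {"travel": [-28,27.5,0],"roll": 0,"jaw": 0},
    {"travel": [-28,27.5,0],"roll": 0,"jaw": 0},
    {"travel": [-28,27.5,0],"roll": 0,"jaw": 0},
    {"travel": [-28,27.5,0],"roll": 0,"jaw": 0},
    {"travel": [-28,27.5,0],"roll": 0,"jaw": 0},
    {"travel": [-12,8,0],"roll": 0,"jaw": 0},
  ],
)

```text
clock: 1.85
tool_pos: [0.5096, -0.0636, 0.2485]
orientation: [180.0, 0.0, -161.0]
force: [-0.4, -0.4, -1.1]
opening: 0.0002
gripper_force: 0.0
```

apply_moves(
  targets=[
    {"travel": [0,0,0],"roll": -8.4,"jaw": 0},
    {"travel": [0,0,0],"roll": -8.4,"jaw": 0},
    {"travel": [0,0,0],"roll": -8.4,"jaw": 0},
    {"travel": [0,0,0],"roll": -8.4,"jaw": 0},
    {"travel": [0,0,0],"roll": -8.4,"jaw": 0},
    {"travel": [0,0,0],"roll": -8.4,"jaw": 0},
    {"travel": [0,0,0],"roll": -8.4,"jaw": 0},
    {"travel": [0,0,0],"roll": -8.4,"jaw": 0},
    {"travel": [0,0,0],"roll": -8.1,"jaw": 0},
    {"travel": [0,0,0],"roll": 0,"jaw": 0},
  ],
)

```text
clock: 2.85
tool_pos: [0.5084, -0.0666, 0.2484]
orientation: [180.0, -0.0, -85.8]
force: [-0.8, 0.0, 0.1]
opening: 0.0004
gripper_force: 0.0
```

```bash
python3 - <<'E'
from h import *
o=ctrl.get_obs();print(o["clock"],o["tool_pos"],o["orientation"],o["force"],o["opening"])
i=ctrl.snapshot("wrist")[:,:,::-1]
cv2.imwrite("pics/w.png",cv2.resize(i,(800,600),interpolation=cv2.INTER_CUBIC))
E
```

```text
2.85 [ 0.50842847 -0.06657566  0.24841669] [ 1.79978030e+02 -1.40240541e-03 -8.57553785e+01] [-7.61099896e-01  8.66461323e-05  7.34464186e-02] 0.00044354713939847196
```

View pics/w.png

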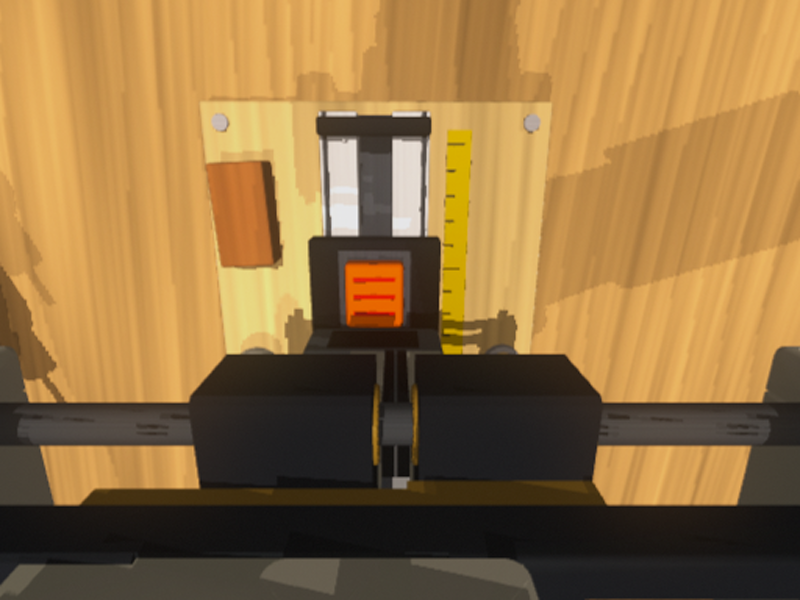

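The wrist view shows the rail upright, so the yaw is right. The button corners are at about (345,262), (404,262), (403,327) and (346,327), in 800-px scale.

```bash
python3 - <<'E'
from h import *
o=ctrl.get_obs();c=ctrl.calibration("wrist")
W=np.eye(4);W[:3,:3]=Ro.from_euler("xyz",o["orientation"],degrees=True).as_matrix();W[:3,3]=o["tool_pos"]
T=W@c["hand_eye"]
P=np.array([w(c["K"],T,((x+.5)*.64-.5,(y+.5)*.64-.5),.08) for x,y in[(345,262),(404,262),(403,327),(346,327)]])
print(P.round(4),P.mean(0))
R=[w(c["K"],T,((x+.5)*.64-.5,(y+.5)*.64-.5),.048)for x,y in[(321,140),(429,140),(323,232),(427,232)]]
print(np.round(R,4))
for n in (P.mean(0),np.array([.5212,-.0505,.08])):print((W[:3,:3].T@(n-o["tool_pos"])*1000).round(1))
E
```

```text
[[ 0.5424 -0.075   0.08  ]
 [ 0.5032 -0.0776  0.08  ]
 [ 0.5005 -0.0318  0.08  ]
 [ 0.54   -0.0291  0.08  ]] [ 0.52152835 -0.05335961  0.08      ]
[[ 0.5651 -0.1519  0.048 ]
 [ 0.4913 -0.157   0.048 ]
 [ 0.5621 -0.0889  0.048 ]
 [ 0.4872 -0.0941  0.048 ]]
[-12.2 -14.  168.4]
[-15.1 -13.9 168.4]
```

apply_moves(
  targets=[
    {"travel": [-25,-14,0],"roll": 0,"jaw": 0},
    {"travel": [0,0,30],"roll": 0,"jaw": 0},
    {"travel": [0,0,30],"roll": 0,"jaw": 0},
    {"travel": [0,0,30],"roll": 0,"jaw": 0},
    {"travel": [0,0,20],"roll": 0,"jaw": 0},
    {"travel": [0,0,15],"roll": 0,"jaw": 0},
    {"travel": [0,0,10],"roll": 0,"jaw": 0},
    {"travel": [0,0,0],"roll": 0,"jaw": 0},
    {"travel": [0,0,0],"roll": 0,"jaw": 0},
  ],
)

```text
clock: 3.8
tool_pos: [0.5212, -0.0404, 0.114]
orientation: [-180.0, -0.0, -85.9]
force: [0.6, 0.4, -0.2]
opening: 0.0004
gripper_force: 0.0
```

```bash
python3 - <<'E'
from h import *
i=ctrl.snapshot("scene")[130:230,200:330,::-1]
cv2.imwrite("pics/s2.png",cv2.resize(i,None,fx=6,fy=6,interpolation=cv2.INTER_CUBIC))
E
```

```text
(no output)
```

View pics/s2.png

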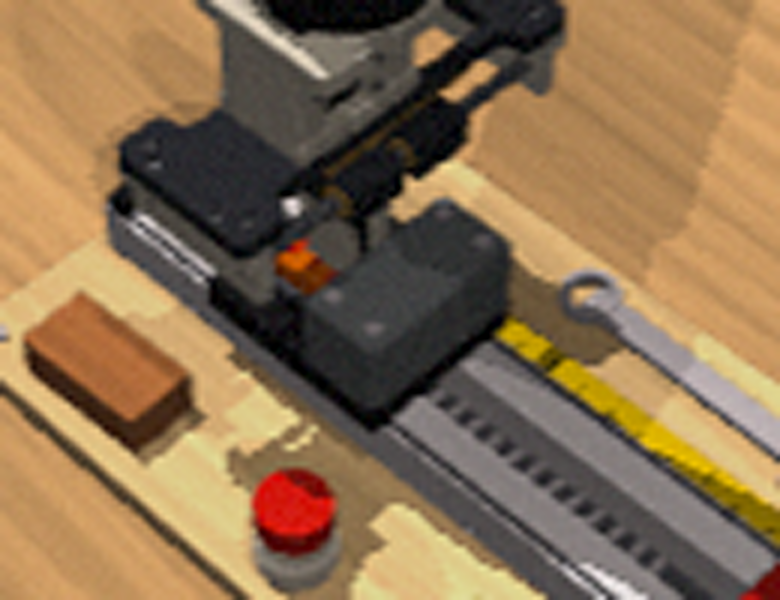

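The fingers hang over the button, just behind the block. Next I press down.

apply_moves(
  targets=[
    {"travel": [0,0,5],"roll": 0,"jaw": 0},
    {"travel": [0,0,5],"roll": 0,"jaw": 0},
    {"travel": [0,0,3],"roll": 0,"jaw": 0},
    {"travel": [0,0,2],"roll": 0,"jaw": 0},
    {"travel": [0,0,0],"roll": 0,"jaw": 0},
  ],
)

```text
clock: 4.35
tool_pos: [0.5209, -0.0403, 0.0985]
orientation: [-180.0, -0.0, -85.9]
force: [0.1, 1.1, 1.0]
opening: 0.0002
gripper_force: 0.9
```

apply_moves(
  targets=[
    {"travel": [0,0,2],"roll": 0,"jaw": 0},
    {"travel": [0,0,2],"roll": 0,"jaw": 0},
    {"travel": [0,0,0],"roll": 0,"jaw": 0},
    {"travel": [0,0,0],"roll": 0,"jaw": 0},
  ],
)

```text
clock: 4.75
tool_pos: [0.5209, -0.0405, 0.0947]
orientation: [-180.0, -0.0, -85.9]
force: [-0.2, -2.9, 3.7]
opening: 0.0005
gripper_force: 2.2
```

apply_moves(
  targets=[
    {"travel": [0,0,1],"roll": 0,"jaw": 0},
    {"travel": [0,0,0.5],"roll": 0,"jaw": 0},
    {"travel": [0,0,0],"roll": 0,"jaw": 0},
  ],
)

```text
clock: 5.05
tool_pos: [0.521, -0.0406, 0.0941]
orientation: [-180.0, -0.0, -85.8]
force: [-2.7, -2.4, 14.0]
opening: 0.0002
gripper_force: 6.8
```

apply_moves(
  targets=[
    {"travel": [-3,0,0],"roll": 0,"jaw": 0},
    {"travel": [-3,0,0],"roll": 0,"jaw": 0},
    {"travel": [-3,0,0],"roll": 0,"jaw": 0},
    {"travel": [-3,0,0],"roll": 0,"jaw": 0},
    {"travel": [0,0,0],"roll": 0,"jaw": 0},
  ],
)

```text
clock: 5.55
tool_pos: [0.5201, -0.0284, 0.0941]
orientation: [-180.0, -0.0, -85.8]
force: [-3.6, -1.6, 13.3]
opening: 0.0004
gripper_force: 6.9
```

apply_moves(
  targets=[
    {"travel": [-5,0,0],"roll": 0,"jaw": 0},
    {"travel": [-5,0,0],"roll": 0,"jaw": 0},
    {"travel": [-5,0,0],"roll": 0,"jaw": 0},
    {"travel": [-5,0,0],"roll": 0,"jaw": 0},
    {"travel": [-5,0,0],"roll": 0,"jaw": 0},
    {"travel": [-5,0,0],"roll": 0,"jaw": 0},
    {"travel": [-5,0,0],"roll": 0,"jaw": 0},
    {"travel": [-5,0,0],"roll": 0,"jaw": 0},
    {"travel": [-5,0,0],"roll": 0,"jaw": 0},
    {"travel": [-5,0,0],"roll": 0,"jaw": 0},
  ],
)

```text
clock: 6.55
tool_pos: [0.5164, 0.0213, 0.0941]
orientation: [-180.0, -0.0, -85.8]
force: [-2.6, -4.0, 14.5]
opening: 0.0002
gripper_force: 7.0
```

```bash
python3 - <<'E'
from h import *
i=ctrl.snapshot("scene")[130:250,200:350,::-1]
cv2.imwrite("pics/s3.png",cv2.resize(i,None,fx=5,fy=5,interpolation=cv2.INTER_CUBIC))
E
```

```text
(no output)
```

View pics/s3.png

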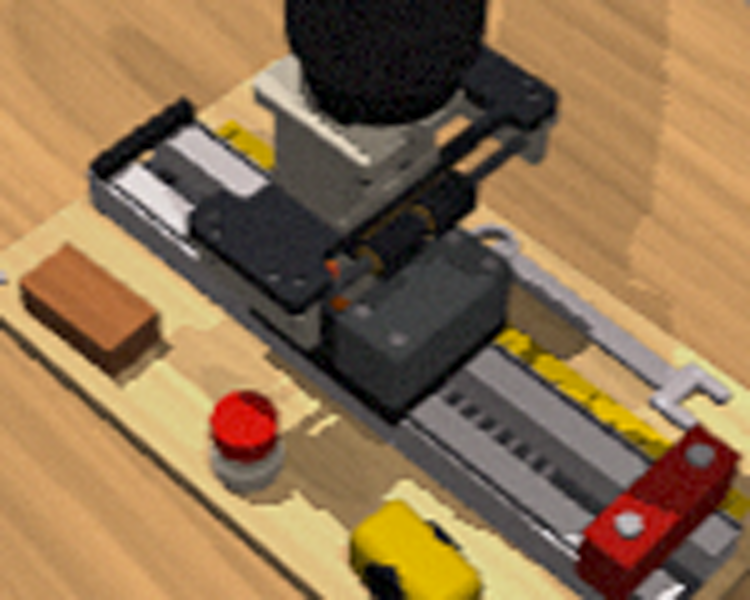

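The carriage is moving with the fingers. I keep pushing.

apply_moves(
  targets=[
    {"travel": [-5,0,0],"roll": 0,"jaw": 0},
    {"travel": [-5,0,0],"roll": 0,"jaw": 0},
    {"travel": [-5,0,0],"roll": 0,"jaw": 0},
    {"travel": [-5,0,0],"roll": 0,"jaw": 0},
    {"travel": [-5,0,0],"roll": 0,"jaw": 0},
    {"travel": [-5,0,0],"roll": 0,"jaw": 0},
    {"travel": [-5,0,0],"roll": 0,"jaw": 0},
    {"travel": [-5,0,0],"roll": 0,"jaw": 0},
    {"travel": [-5,0,0],"roll": 0,"jaw": 0},
    {"travel": [-5,0,0],"roll": 0,"jaw": 0},
  ],
)

```text
clock: 7.6
tool_pos: [0.5127, 0.0711, 0.0941]
orientation: [-180.0, -0.0, -85.8]
force: [-3.3, -3.8, 15.0]
opening: 0.0008
gripper_force: 7.2
```

apply_moves(
  targets=[
    {"travel": [-5,0,0],"roll": 0,"jaw": 0},
    {"travel": [-5,0,0],"roll": 0,"jaw": 0},
    {"travel": [-5,0,0],"roll": 0,"jaw": 0},
    {"travel": [-5,0,0],"roll": 0,"jaw": 0},
    {"travel": [-5,0,0],"roll": 0,"jaw": 0},
    {"travel": [-5,0,0],"roll": 0,"jaw": 0},
    {"travel": [-5,0,0],"roll": 0,"jaw": 0},
    {"travel": [-5,0,0],"roll": 0,"jaw": 0},
  ],
)

```text
clock: 8.4
tool_pos: [0.5098, 0.111, 0.094]
orientation: [-180.0, -0.0, -85.8]
force: [-3.1, -3.8, 14.9]
opening: 0.0003
gripper_force: 7.4
```

apply_moves(
  targets=[
    {"travel": [-3,0,0],"roll": 0,"jaw": 0},
    {"travel": [-3,0,0],"roll": 0,"jaw": 0},
    {"travel": [-3,0,0],"roll": 0,"jaw": 0},
    {"travel": [-3,0,0],"roll": 0,"jaw": 0},
    {"travel": [-3,0,0],"roll": 0,"jaw": 0},
    {"travel": [-3,0,0],"roll": 0,"jaw": 0},
  ],
)

```text
clock: 9.0
tool_pos: [0.5085, 0.1289, 0.0941]
orientation: [-180.0, -0.0, -85.8]
force: [-3.9, -3.5, 15.1]
opening: -0.0
gripper_force: 7.4
```

apply_moves(
  targets=[
    {"travel": [-2,0,0],"roll": 0,"jaw": 0},
    {"travel": [-2,0,0],"roll": 0,"jaw": 0},
    {"travel": [-2,0,0],"roll": 0,"jaw": 0},
    {"travel": [-2,0,0],"roll": 0,"jaw": 0},
  ],
)

```text
clock: 9.4
tool_pos: [0.5078, 0.1369, 0.094]
orientation: [-180.0, -0.0, -85.8]
force: [-2.8, -2.9, 14.8]
opening: 0.0004
gripper_force: 7.4
```

apply_moves(
  targets=[
    {"travel": [-1.5,0,0],"roll": 0,"jaw": 0},
    {"travel": [-1.5,0,0],"roll": 0,"jaw": 0},
  ],
)

```text
clock: 9.6
tool_pos: [0.5076, 0.1399, 0.0941]
orientation: [-180.0, -0.0, -85.8]
force: [-5.0, -3.4, 15.5]
opening: 0.0001
gripper_force: 7.5
```

apply_moves(
  targets=[
    {"travel": [-1.5,0,0],"roll": 0,"jaw": 0},
    {"travel": [-1.5,0,0],"roll": 0,"jaw": 0},
  ],
)

```text
clock: 9.8
tool_pos: [0.5074, 0.1416, 0.094]
orientation: [180.0, -0.2, -85.8]
force: [0.5, -12.6, 13.9]
opening: 0.0003
gripper_force: 7.0
```

apply_moves(
  targets=[
    {"travel": [-1,0,0],"roll": 0,"jaw": 0},
    {"travel": [0,0,0],"roll": 0,"jaw": 0},
  ],
)

```text
clock: 10.0
tool_pos: [0.5075, 0.1424, 0.094]
orientation: [180.0, -0.2, -85.8]
force: [-0.6, -12.0, 14.2]
opening: 0.0008
gripper_force: 7.2
```

```bash
python3 - <<'E'
from h import *
i=ctrl.snapshot("scene")[170:270,240:370,::-1]
cv2.imwrite("pics/s4.png",cv2.resize(i,None,fx=6,fy=6,interpolation=cv2.INTER_CUBIC))
E
```

```text
(no output)
```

View pics/s4.png

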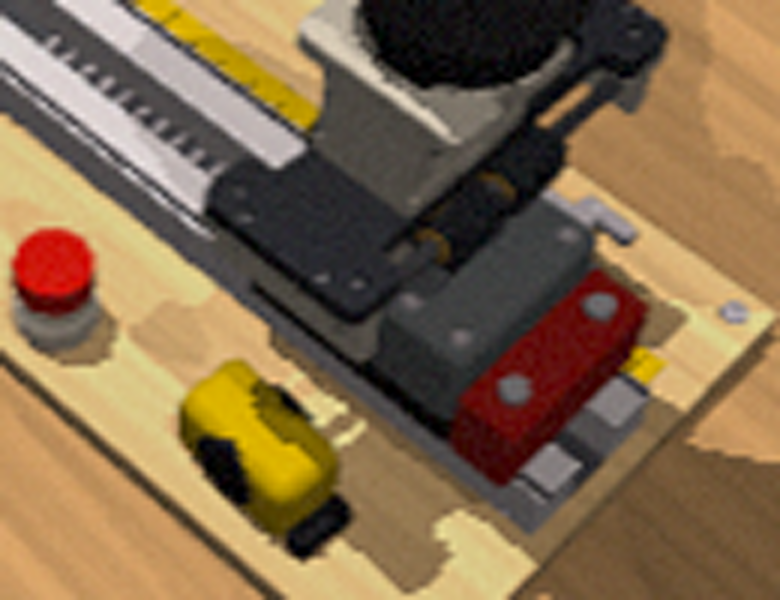

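The carriage looks home against the stop, but the push force has levelled off at 12 N, so the tips may be sliding on the button. I push on until they bear on the block.

apply_moves(
  targets=[
    {"travel": [-1.5,0,0],"roll": 0,"jaw": 0},
    {"travel": [0,0,0],"roll": 0,"jaw": 0},
  ],
)

```text
clock: 10.25
tool_pos: [0.5073, 0.1439, 0.094]
orientation: [180.0, -0.2, -85.8]
force: [-0.1, -11.6, 13.9]
opening: 0.0007
gripper_force: 7.0
```

apply_moves(
  targets=[
    {"travel": [-1.5,0,0],"roll": 0,"jaw": 0},
    {"travel": [0,0,0],"roll": 0,"jaw": 0},
  ],
)

```text
clock: 10.45
tool_pos: [0.5073, 0.1448, 0.094]
orientation: [180.0, -0.2, -85.8]
force: [2.1, -13.6, 15.1]
opening: 0.0003
gripper_force: 9.1
```

apply_moves(
  targets=[
    {"travel": [-1,0,0],"roll": 0,"jaw": 0},
    {"travel": [0,0,0],"roll": 0,"jaw": 0},
  ],
)

```text
clock: 10.65
tool_pos: [0.5072, 0.1449, 0.094]
orientation: [179.9, -0.3, -85.8]
force: [3.7, -18.1, 14.2]
opening: 0.0005
gripper_force: 11.6
```

apply_moves(
  targets=[
    {"travel": [-1,0,0],"roll": 0,"jaw": 0},
    {"travel": [0,0,0],"roll": 0,"jaw": 0},
  ],
)

```text
clock: 10.85
tool_pos: [0.5072, 0.145, 0.094]
orientation: [179.9, -0.3, -85.8]
force: [6.6, -23.6, 15.0]
opening: 0.0003
gripper_force: 14.2
```

The tips now bear firmly on the block at 24 N. I let the button up slowly while still pushing.

apply_moves(
  targets=[
    {"travel": [0,0,-1.5],"roll": 0,"jaw": 0},
    {"travel": [0,0,-1.5],"roll": 0,"jaw": 0},
    {"travel": [0,0,-1.5],"roll": 0,"jaw": 0},
    {"travel": [0,0,-1.5],"roll": 0,"jaw": 0},
    {"travel": [0,0,0],"roll": 0,"jaw": 0},
  ],
)

```text
clock: 11.35
tool_pos: [0.5053, 0.1448, 0.097]
orientation: [179.7, -0.3, -85.9]
force: [8.9, -19.2, -8.1]
opening: 0.0003
gripper_force: 11.6
```

apply_moves(
  targets=[
    {"travel": [0,0,-1.5],"roll": 0,"jaw": 0},
    {"travel": [0,0,-1.5],"roll": 0,"jaw": 0},
    {"travel": [0,0,-1.5],"roll": 0,"jaw": 0},
    {"travel": [0,0,-1.5],"roll": 0,"jaw": 0},
    {"travel": [0,0,0],"roll": 0,"jaw": 0},
    {"travel": [0,0,0],"roll": 0,"jaw": 0},
  ],
)

```text
clock: 11.95
tool_pos: [0.5038, 0.1446, 0.1023]
orientation: [179.5, -0.4, -86.0]
force: [4.0, -15.5, -9.1]
opening: 0.0006
gripper_force: 9.1
```

apply_moves(
  targets=[
    {"travel": [0,0,-1.5],"roll": 0,"jaw": 0},
    {"travel": [0,0,-1.5],"roll": 0,"jaw": 0},
    {"travel": [0,0,-1.5],"roll": 0,"jaw": 0},
    {"travel": [0,0,0],"roll": 0,"jaw": 0},
  ],
)

```text
clock: 12.35
tool_pos: [0.5031, 0.1446, 0.1064]
orientation: [179.4, -0.4, -86.0]
force: [1.2, -14.3, -8.8]
opening: 0.0007
gripper_force: 7.4
```

apply_moves(
  targets=[
    {"travel": [2,0,0],"roll": 0,"jaw": 0},
    {"travel": [2,0,0],"roll": 0,"jaw": 0},
    {"travel": [3,0,0],"roll": 0,"jaw": 0},
    {"travel": [3,0,0],"roll": 0,"jaw": 0},
    {"travel": [0,0,0],"roll": 0,"jaw": 0},
  ],
)

```text
clock: 12.85
tool_pos: [0.5082, 0.1395, 0.1099]
orientation: [-179.9, 0.0, -85.9]
force: [0.3, 0.2, 0.7]
opening: 0.0003
gripper_force: 0.0
```

apply_moves(
  targets=[
    {"travel": [0,0,-10],"roll": 0,"jaw": 0},
    {"travel": [0,0,-30],"roll": 0,"jaw": 0},
    {"travel": [0,0,-30],"roll": 0,"jaw": 0},
    {"travel": [0,0,-30],"roll": 0,"jaw": 0},
    {"travel": [40,0,-30],"roll": 0,"jaw": 0},
    {"travel": [40,0,0],"roll": 0,"jaw": 0},
    {"travel": [40,0,0],"roll": 0,"jaw": 0},
    {"travel": [40,0,0],"roll": 0,"jaw": 0},
    {"travel": [0,0,0],"roll": 0,"jaw": 0},
    {"travel": [0,0,0],"roll": 0,"jaw": 0},
  ],
)

```text
clock: 13.85
tool_pos: [0.5195, -0.0211, 0.2404]
orientation: [-179.9, 0.0, -86.0]
force: [0.4, 0.2, 0.4]
opening: 0.0002
gripper_force: 0.0
```

```bash
python3 - <<'E'
from h import *
i=ctrl.snapshot("scene")[140:270,210:380,::-1]
cv2.imwrite("pics/s5.png",cv2.resize(i,None,fx=4.5,fy=4.5,interpolation=cv2.INTER_CUBIC))
E
```

```text
(no output)
```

View pics/s5.png

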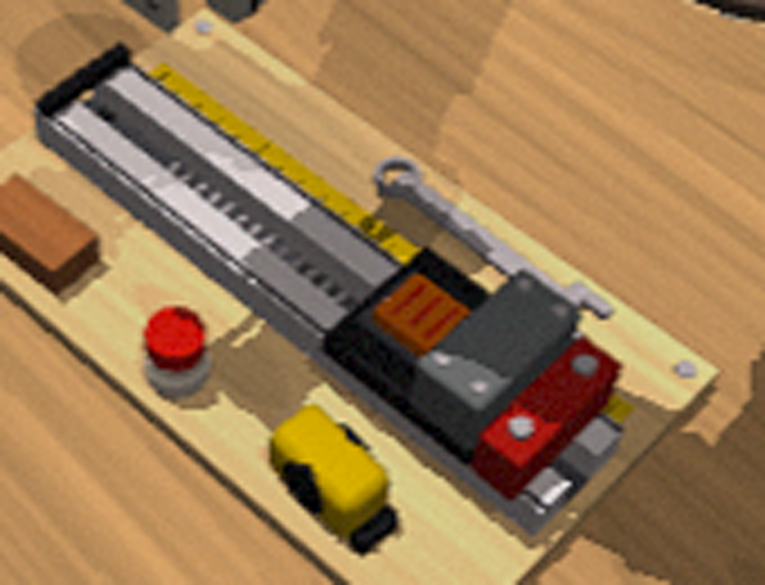

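The carriage sits against the red stop at about (480,450), the button is up and the loose things have not moved.

```bash
python3 -c "
from plant import ctrl
print(ctrl.close_job())"
```

```text
the job is handed in; nothing more can be done
None
```

The carriage is pushed home against the red end stop and, as far as the last picture shows, locked there with the button up; the hand is clear, the loose things are where they were, and I handed the job in at about 14 s with no verdict shown.

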